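# Taper gauge in the squeegee clamp

## Task

Check the rest gap of the squeegee-rubber clamp: take the orange-handled taper gauge from its wooden stand and, holding it upright with its straight face (the one towards the robot) on the clamp's fixed aluminium jaw, slide it gently down into the gap until the sprung steel jaw nips it and you feel about 10 N of resistance; never force it beyond 15 N. Then let go, so that it stays standing upright by itself between the jaws, ready to be read. Leave the tape roll, the black knob and the ink jar where they are.

Things in the scene. Friction and masses are not known exactly. Their poses are not given: they have to be found in the camera images.
- gauge: taper gauge, 90 g: steel blade 24 mm wide (y), 90 mm long, growing evenly from 4 mm thick at the tip to 13 mm at the handle (1 mm per 10 mm). Origin at the tip end, below the handle's centre; z runs up to the handle. The blade's straight upright face is at x = -5 mm, its sloping face at x = -1 mm (tip) to +8 mm (top). It hangs upright in the stand, tip 10 mm above the table
- gauge_handle (a point): middle of the gauge's orange handle, 120 mm above the tip; the handle is 20 mm thick along the gauge's x, 36 mm wide along y, and reaches from 92 to 142 mm above the tip
- stand: wooden stand, 60 x 64 mm foot; two posts 102 mm high carry the shoulders of the gauge's handle at both y sides; the blade hangs free between them, so the gauge is drawn straight up. Origin at the underside's centre; axes as the gauge's at the start, so the blade's straight face looks to the robot's side (-x); fixed
- clamp: squeegee-rubber clamp, fixed to the table: blue bed 128 x 76 x 12 mm, jaws 96 mm high and 50 mm wide (y -25 to +25 mm). Origin at the underside, z up. The fixed aluminium jaw has its upright face at x = -5 mm, the gap lies on its +x side. So a gauge turned as the clamp, standing at the clamp's x = 0, y = 0, has its straight face on the fixed jaw
- gap_mouth (a point): point at the clamp's x = 0, y = 0, 96 mm above the table, level with the jaws' top; both jaws have 5 mm lead-in bevels there (96 down to 91 mm height) and are upright below; the gap is open down to the bed. The fixed jaw is the one nearer the robot; sliding friction of gauge on jaws is about 0.5 to 0.7
- jaw_side (a point): point on the clamp's bed (12 mm above the table) at its x = +10 mm, y = 0, below the steel jaw that faces the fixed one. That jaw rests on a stop, held by springs (6 N preload, then 12 N per mm) and can slide towards +x by up to 8 mm. Its rest gap to the fixed jaw is anything from 7 to 10.5 mm and is not measured; this point does not move with the jaw
- tape: roll of masking tape lying flat, 72 mm across, 18 mm high, bystander
- black_knob: spare black clamp knob, 47 mm across, 27 mm high, bystander
- ink_jar: ink jar with dark lid, 67 mm across, 68 mm high, bystander

How it is judged:
By the outcome, as a careful person would: the job done as asked, in the order asked, and still so for the second after the job is handed in, with the robot touching nothing.
It also fails if it takes over 48 s, if anything falls off the work surface, if the arm or the gripper's body presses on something with over 40 N, if the wrist force passes 120 N, or if a joint passes its speed limit or range.

## Robot

A 7-joint arm with a two-finger parallel gripper is mounted at the origin on a cart in front of the work surface, level with it; the furniture and walls round the work are solid. World frame = base frame: x ahead of the robot, y to its left, z up, the work surface at z = 0. Lengths are in m, angles in rad, forces in N, time in s.
With the tool pointing down it reaches from about 0.4 to 0.85 m from the base axis. Payload 10.4 kg.
Tool frame: the origin (TCP) lies between the finger pads; the fingertips stand 17 mm ahead of it and the grasp point (between the pads) lies 2 mm behind it; z points along the fingers, y is the line along which they close (so a half turn about z gives the same grasp; the last joint's range is limited). The gripper opens to 85 mm and grips with 20 to 120 N. Pads are 22 mm wide; open, the fingers measure 114 mm over their backs; the gripper's body (76 mm by 85 mm) begins 54 mm behind the grasp point. The pads swing forward as they close: fully open they stand 13 mm farther back than shut.
Start: joints at [1.278, 0.332, -0.065, 1.46, 0.022, 1.35, -0.088], TCP at [0.167, -0.602, 0.248] pointing down, gripper open.
Joint ranges: [-2.6, 2.6], [-0.5, 2.12], [-1.47, 1.34], [0.16, 2.42], [-1.27, 4.41], [0.06, 2.06], [-2.6, 2.6]. Speed limits (rad/s): [2.22, 2.22, 2.79, 2.79, 3.14, 3.14, 3.14].

## Interface

Orientations are given as a unit quaternion [x, y, z, w].
In Python, from workcell import readout, imaging, manip gives the robot as it stands. The module is installed in compiled form; this text tells all that it offers.
- The arm moves only by the shell command python3 -m crank 'ROWS' [OPENING] [FORCE]. ROWS is JSON, a list of rows, each a list of 4 numbers: the shift along the tool's x, y, z as a fraction of full scale, then the turn about the tool's z as a fraction of full scale. In form: [[x, y, z, yaw], ...]. A call has 1 to 5 rows; each row is the pose to reach, as a shift and turn from the pose commanded when the call began, along the tool's axes at that moment; what a row does not reach only later rows make up. Full scale, the value 1, is 400 mm for a shift and 60 degrees for a turn. A row lasts 1/12 s, in which the tool goes at most 41.7 mm and 7.16 degrees, less where a joint would pass 70% of its speed; a pose out of reach is approached as far as the arm can. A call with a number of a shift or a turn outside -1 to 1 is refused whole. A call with a gripper value outside its range is refused whole. OPENING is the gripper command: -1 is shut, 1 is fully open, values between are in proportion, set as the call begins (- or left out, the last holds). The fingers move at their own pace and stop on an object; FORCE is the grip in N (left out, the last holds). Time passes only in rows, so rows that repeat a pose let the fingers close. It gives the time, the measured TCP pose, the force, the opening and the grip force at its end, in the units of the state.
- readout.get_obs(): the state, without advancing time (a new reading comes with each control period).
- imaging.camera(name): name is "scene" or "top"; returns a dict with "color" (400x640x3 uint8, red, green, blue), "fx", "fy", "cx", "cy" (pixels), "rvec" (rotation vector, rad) and "tvec" (3), from world to camera coordinates, as OpenCV has them. Camera axes: x right, y down, z forward; pixel columns grow to the right and rows downward; lengths in m; the calibration is good to about 2 mm. A picture is of the moment at which its call begins. There is no depth.
- manip.hand_in(): hands the job in; it is judged then, once.
The state is a dict: "clock": time; "joint_pos": joint angles; "joint_velocities": joint speeds; "tau": joint torques, N m; "position": TCP position; "ee_rot": TCP orientation; "ft_force": force on the tool from outside, world axes, zero at the start; "torque": the same for the moment, N m; "grip_width": opening from 0.0 (shut) to 1.0 (fully open); "grasp_force": force on a finger pad.
Only numpy, scipy, OpenCV 4.12 (cv2) and the standard library are available. Lean on these libraries where they do the work, as an engineer would, in place of code of your own. Each camera call takes 0.05 s, during which the arm holds its last target. There are 200 camera calls.

## Working session

There is one attempt and no reset: what is moved stays moved. The work goes in short steps, Python scripts to look and compute and a shell command to move; the robot and the scene stay as the last step left them, time stands still between calls to the robot, and variables do not carry over. Pictures are saved under pics/ and viewed, at most 10 in all, crops included, and the job is handed in when it is done.

```bash
mkdir -p pics
cat > h.py <<'E'
import numpy as np, cv2
from workcell import readout, imaging, manip
from scipy.spatial.transform import Rotation as R
def cam(n,save=None):
    c=imaging.camera(n)
    if save: cv2.imwrite('pics/'+save,c['color'][:,:,::-1])
    return c
def ray(c,u,v):
    Rm=cv2.Rodrigues(np.array(c['rvec'],float))[0]; t=np.array(c['tvec'],float).ravel()
    d=Rm.T@np.array([(u-c['cx'])/c['fx'],(v-c['cy'])/c['fy'],1]); return -Rm.T@t,d
def atz(c,u,v,z):
    o,d=ray(c,u,v); return o+d*(z-o[2])/d[2]
def proj(c,p):
    K=np.array([[c['fx'],0,c['cx']],[0,c['fy'],c['cy']],[0,0,1.]])
    return cv2.projectPoints(np.array(p,float).reshape(-1,3),np.array(c['rvec'],float),np.array(c['tvec'],float),K,None)[0].reshape(-1,2)
E
python3 - <<'E'
from h import *
import pickle
d={}
for n in('scene','top'):
    d[n]=cam(n,n+'0.png'); print(n,ray(d[n],320,200))
pickle.dump(d,open('c0.pkl','wb'))
o=readout.get_obs();print(o['clock'],o['position'],R.from_quat(o['ee_rot']).as_matrix().round(3),o['ft_force'],o['grip_width'])
E
```

```text
scene (array([0.02312667, 0.34699737, 0.69730134]), array([ 0.56915311, -0.44190179, -0.69352363]))
top (array([ 0.38103811, -0.02415697,  0.94258407]), array([ 0.08316145, -0.02157115, -0.99715804]))
0.1 [ 0.16649624 -0.60210734  0.24761377] [[ 0.964  0.267 -0.   ]
 [ 0.267 -0.964  0.001]
 [-0.    -0.001 -1.   ]] [-0.1309119  -0.00520183 -0.1509419 ] 1.0004377675663227
```

View pics/scene0.png

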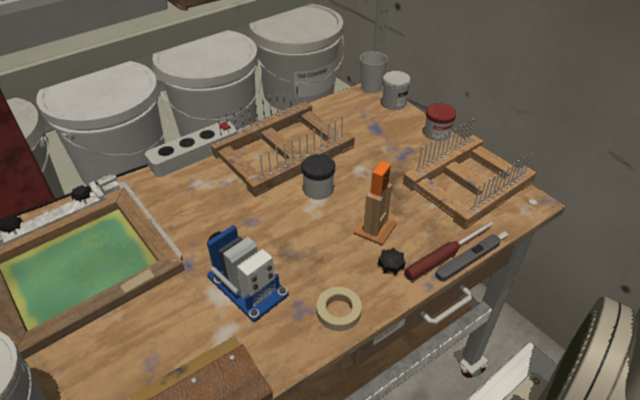

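View pics/top0.png

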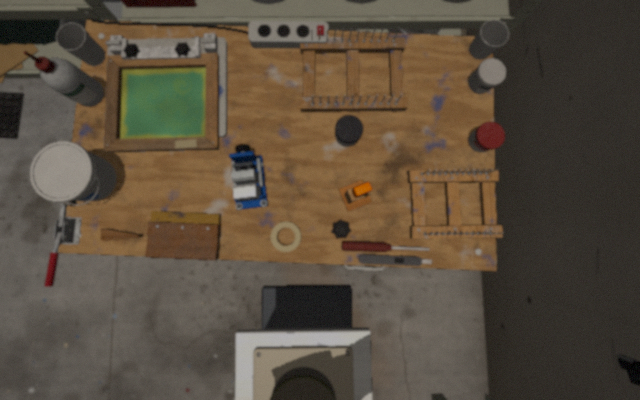

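The scene view shows the gauge near (380,180) and the clamp near (248,270). In the top view they are at (360,189) and (248,180). I'll enlarge both.

Run:
```python
import cv2,numpy as np
a=cv2.imread('pics/top0.png');s=cv2.imread('pics/scene0.png')
f=lambda im,x,y,w,h,k:cv2.resize(im[y:y+h,x:x+w],None,fx=k,fy=k,interpolation=cv2.INTER_CUBIC)
cv2.imwrite('pics/t1.png',np.hstack([f(a,225,138,50,75,8),f(a,335,163,50,75,8)]))
cv2.imwrite('pics/s1.png',np.hstack([f(s,200,220,100,100,4),f(s,345,155,60,100,4)]))
```

```text
(no output)
```

View pics/t1.png

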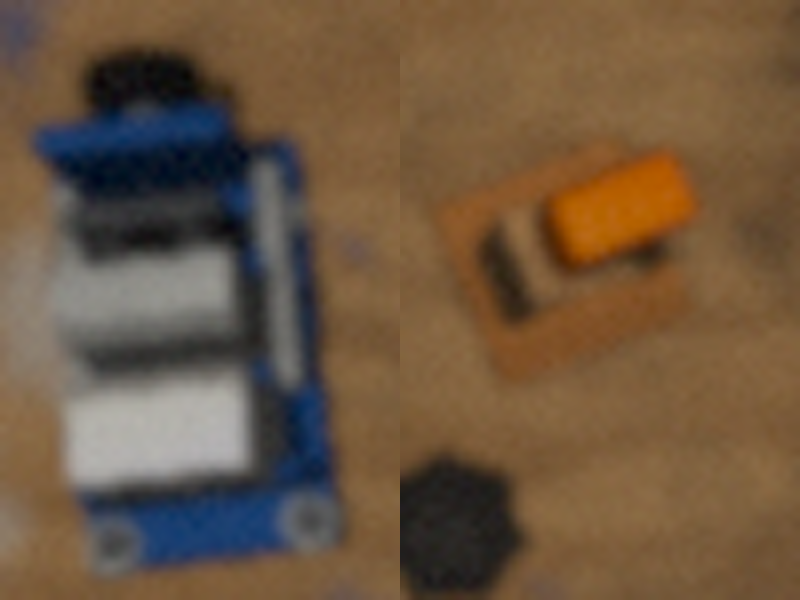

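View pics/s1.png

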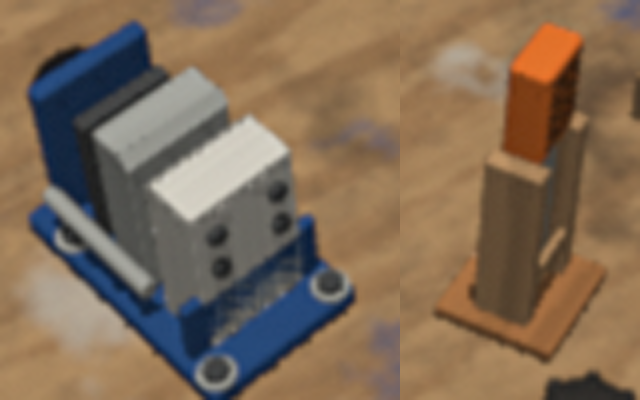

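```bash
cat > fit.py <<'E'
from h import *
import pickle
from scipy.optimize import least_squares
d=pickle.load(open('c0.pkl','rb'))
TL=lambda X,Y:(225+(X+.5)/8-.5,138+(Y+.5)/8-.5)
TR=lambda X,Y:(335+(X-400+.5)/8-.5,163+(Y+.5)/8-.5)
SL=lambda X,Y:(200+(X+.5)/4-.5,220+(Y+.5)/4-.5)
SR=lambda X,Y:(345+(X-400+.5)/4-.5,155+(Y+.5)/4-.5)
def fit(obs,x0,ex=None):
    # obs: cam, pixel, local point ; ex: function adding free params to local
    def f(q,full=False):
        c,s=np.cos(q[2]),np.sin(q[2]);r=[]
        for n,uv,p in obs:
            p=p(q) if callable(p) else p
            r.append(proj(d[n],[q[0]+c*p[0]-s*p[1],q[1]+s*p[0]+c*p[1],p[2]])[0]-uv)
        return np.array(r).ravel()
    s=least_squares(f,x0,loss='soft_l1'); print(s.x.round(4),np.degrees(s.x[2]).round(2));print(f(s.x).reshape(-1,2).round(1).tolist());return s.x
print('handle/stand')
g=[('top',TR(438,210),(.03,.032,.01)),('top',TR(620,140),(.03,-.032,.01)),('top',TR(690,300),(-.03,-.032,.01)),('top',TR(505,382),(-.03,.032,.01)),
('top',TR(680,150),(.01,-.018,.152)),('top',TR(697,212),(-.01,-.018,.152)),
('scene',SR(436,312),(.03,.032,.01)),('scene',SR(606,265),(-.03,-.032,.01)),('scene',SR(548,352),(-.03,.032,.01)),
('scene',SR(510,68),(.01,.018,.152)),('scene',SR(544,22),(.01,-.018,.152)),('scene',SR(583,35),(-.01,-.018,.152)),('scene',SR(550,82),(-.01,.018,.152))]
# the scene camera sees handle's top corners
print(atz(d['top'],*TR(565,270),.01),atz(d['top'],*TR(625,210),.152))
fit(g,[.45,-.1,.3])
print('clamp')
B=.038
k=[('top',TL(88,570),lambda q:(q[3]-.064,B,.006)),('top',TL(342,546),lambda q:(q[3]-.064,-B,.012)),('top',TL(298,140),lambda q:(q[3]+.064,-B,.012)),
('top',TL(65,400),lambda q:(q[4],.025,.096)),('top',TL(245,378),lambda q:(q[4],-.025,.096)),('top',TL(253,470),lambda q:(q[5],-.025,.096)),('top',TL(68,490),lambda q:(q[5],.025,.096)),
('scene',SL(150,183),lambda q:(q[4],.025,.096)),('scene',SL(250,117),lambda q:(q[4],-.025,.096)),('scene',SL(291,155),lambda q:(q[5],-.025,.096)),('scene',SL(192,220),lambda q:(q[5],.025,.096)),
('scene',SL(354,290),lambda q:(q[3]-.064,-B,.012)),('scene',SL(30,218),lambda q:(q[3]+.064,B,.012))]
def pin(q): return q
obs=k
# gauge freedom: x origin is set by gap-side top edge; report it for edge at local x=-.010 (45 deg bevel)
k=[(n,uv,(lambda p:(lambda q:p(np.r_[q[:4],-.010,q[4]])))(p)) for n,uv,p in k]
fit(k,[.47,.15,.1,0,-.03])
o=readout.get_obs();print(o['position'],np.degrees(R.from_quat(o['ee_rot']).as_euler('ZYX')))
E
python3 fit.py
```

```text
handle/stand
[ 0.46690818 -0.13030128  0.01      ] [ 0.46927519 -0.13008079  0.152     ]
[ 0.4696 -0.1295  0.3841] 22.01
[[-1.4, 0.1], [-0.1, -1.1], [0.9, 1.4], [-0.0, 1.3], [-1.2, -0.4], [0.6, 0.7], [-0.8, -2.1], [0.6, -0.3], [0.8, 0.2], [-1.1, -0.1], [-0.4, -0.6], [0.6, -0.1], [-0.1, 0.3]]
clamp
[ 0.4938  0.1274  0.0997  0.011  -0.0353] 5.71
[[0.6, 1.0], [-0.3, 0.4], [0.2, -0.4], [-0.3, 0.0], [-0.3, 0.3], [-0.3, 0.1], [0.3, 0.1], [-0.5, 0.4], [0.3, -0.6], [0.5, -1.0], [-0.7, 0.8], [1.1, -0.2], [-1.1, -1.5]]
[ 0.16649624 -0.60210734  0.24761377] [ 1.54608664e+01  4.33863520e-03 -1.79929569e+02]
```

The gauge and stand are at about (0.470, -0.130) with 22° yaw. The clamp is at about (0.494, 0.127) with 5.7° yaw. Next, work out the approach.

```bash
cat > go.py <<'E'
import sys
from h import *
o=readout.get_obs();M=R.from_quat(o['ee_rot']);p=np.array(o['position'])
x,y,z,yw=map(float,sys.argv[1:5])
e=M.apply([x,y,z]-p,inverse=True);cy=np.degrees(np.arctan2(M.as_matrix()[1,0],M.as_matrix()[0,0]))
print('t',round(o['clock'],2),'pos',p.round(4),'yaw',cy.round(2),'F',np.round(o['ft_force'],2),'d mm',(e*1e3).round(1),'frac',(e/.4).round(4),'yawfrac',round((cy-yw)/60,4))
E
python3 go.py .4696 -.1295 .24 22.0
```

```text
t 0.1 pos [ 0.1665 -0.6021  0.2476] yaw 15.46 F [-0.13 -0.01 -0.15] d mm [ 418.1 -374.7    8. ] frac [ 1.0453 -0.9367  0.0201] yawfrac -0.109
```

```bash
python3 -m crank '[[0.07,-0.063,0,-0.03],[0.14,-0.126,0,-0.06],[0.21,-0.19,0,-0.109],[0.28,-0.253,0,-0.109],[0.35,-0.316,0,-0.109]]' 1 30
python3 -m crank '[[0.08,-0.05,0,0],[0.15,-0.1,0,0],[0.22,-0.15,0,0],[0.29,-0.2,0,0],[0.36,-0.24,0,0]]'; python3 go.py .4696 -.1295 .24 22.0
```

```text
clock: 0.52
position: [0.2684, -0.4415, 0.248]
ee_rot: [0.982, 0.191, -0.0, -0.0]
ft_force: [1.7, 0.5, 0.4]
grip_width: 1.0
grasp_force: 0.0
clock: 0.93
position: [0.3658, -0.2983, 0.2482]
ee_rot: [0.982, 0.191, -0.0, 0.0]
ft_force: [1.0, -0.2, -0.2]
grip_width: 0.997
grasp_force: 0.0
t 0.93 pos [ 0.3658 -0.2983  0.2482] yaw 22.02 F [ 0.97 -0.17 -0.24] d mm [ 159.5 -117.6    8.2] frac [ 0.3988 -0.2939  0.0204] yawfrac 0.0003
```

```bash
python3 -m crank '[[0.08,-0.06,0,0],[0.16,-0.12,0,0],[0.24,-0.18,0,0],[0.32,-0.24,0,0],[0.37,-0.28,0,0]]' >/dev/null
python3 -m crank '[[0,0,0,0],[0,0,0,0]]'; python3 go.py .4696 -.1295 .2 22.0
```

```text
clock: 1.52
position: [0.461, -0.1396, 0.2481]
ee_rot: [0.981, 0.192, -0.0, -0.0]
ft_force: [-0.9, -0.9, 0.4]
grip_width: 1.001
grasp_force: 0.0
t 1.52 pos [ 0.461  -0.1396  0.2481] yaw 22.19 F [-0.91 -0.89  0.39] d mm [11.8 -6.1 48.1] frac [ 0.0294 -0.0152  0.1201] yawfrac 0.0031
```

```bash
python3 -m crank '[[0.029,-0.015,0,0.003],[0.029,-0.015,0.06,0.003],[0.029,-0.015,0.12,0.003],[0.029,-0.015,0.12,0.003],[0.029,-0.015,0.12,0.003]]'; python3 go.py .4696 -.1295 .13 22.0; python3 -c "
from h import *
c=cam('scene');cv2.imwrite('pics/a.png',cv2.resize(c['color'][90:240,300:460,::-1],None,fx=4,fy=4,interpolation=2))"
```

```text
clock: 1.93
position: [0.468, -0.1321, 0.1997]
ee_rot: [0.982, 0.188, -0.001, -0.001]
ft_force: [-0.1, 0.2, -0.5]
grip_width: 1.0
grasp_force: 0.0
t 1.93 pos [ 0.468  -0.1321  0.1997] yaw 21.72 F [-0.13  0.17 -0.54] d mm [ 2.6 -1.7 69.7] frac [ 0.0064 -0.0044  0.1743] yawfrac -0.0047
```

View pics/a.png

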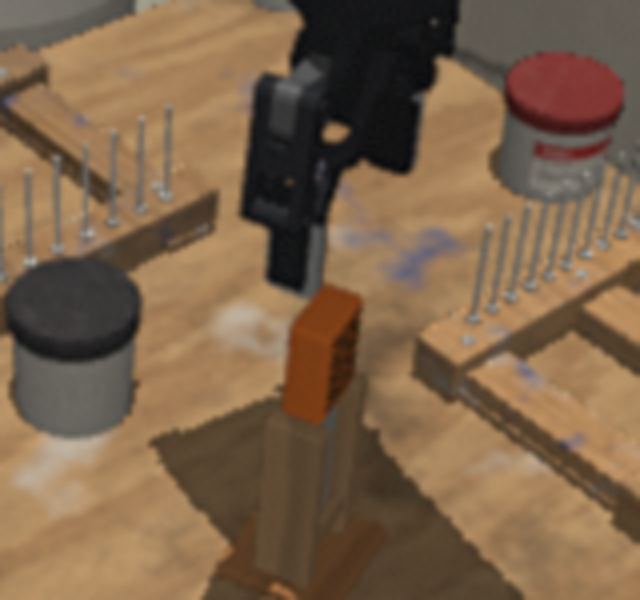

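The fingers, near (300,270) in the crop, are above the orange handle at (325,350) and lined up to straddle it. Descend.

```bash
python3 -m crank '[[0.005,-0.003,0.05,0],[0.005,-0.003,0.1,0],[0.005,-0.003,0.15,0],[0.005,-0.003,0.174,0],[0.005,-0.003,0.174,0]]' >/dev/null;python3 -m crank '[[0,0,0,0],[0,0,0,0]]'; python3 go.py .4696 -.1295 .13 22.0
```

```text
clock: 2.57
position: [0.4715, -0.1296, 0.1323]
ee_rot: [0.982, 0.189, 0.001, 0.001]
ft_force: [-0.5, -0.1, -0.3]
grip_width: 0.997
grasp_force: 0.0
t 2.57 pos [ 0.4715 -0.1296  0.1323] yaw 21.8 F [-0.48 -0.09 -0.32] d mm [-1.7 -0.9  2.3] frac [-0.0043 -0.0021  0.0058] yawfrac -0.0034
```

```bash
python3 -m crank '[[-0.004,-0.002,0,0],[-0.004,-0.002,0,0],[-0.004,-0.002,0,0],[-0.004,-0.002,0,0],[-0.004,-0.002,0,0]]' -1 40 >/dev/null;python3 -m crank '[[0,0,0,0],[0,0,0,0],[0,0,0,0],[0,0,0,0],[0,0,0,0]]'; python3 -m crank '[[0,0,0,0],[0,0,0,0],[0,0,0,0],[0,0,0,0],[0,0,0,0]]'; python3 go.py .4696 -.1295 .13 22.0
```

```text
clock: 3.4
position: [0.469, -0.1292, 0.1311]
ee_rot: [0.982, 0.189, 0.0, 0.0]
ft_force: [-1.9, 0.2, 4.8]
grip_width: 0.42
grasp_force: 40.6
clock: 3.82
position: [0.469, -0.1292, 0.1312]
ee_rot: [0.982, 0.189, 0.0, 0.0]
ft_force: [-2.1, -0.3, 5.5]
grip_width: 0.417
grasp_force: 40.6
t 3.82 pos [ 0.469  -0.1292  0.1312] yaw 21.82 F [-2.06 -0.35  5.46] d mm [0.4 0.5 1.2] frac [0.001  0.0012 0.0029] yawfrac -0.0031
```

```bash
python3 -m crank '[[0,0,-0.03,0],[0,0,-0.09,0],[0,0,-0.17,0],[0,0,-0.25,0],[0,0,-0.3,0]]' >/dev/null;python3 -m crank '[[0,0,0,0],[0,0,0,0],[0,0,0,0]]'; python3 go.py .4948 .1275 .251 5.7
```

```text
clock: 4.48
position: [0.4683, -0.129, 0.25]
ee_rot: [0.982, 0.189, -0.001, -0.0]
ft_force: [-0.0, 0.1, -0.9]
grip_width: 0.416
grasp_force: 40.9
t 4.48 pos [ 0.4683 -0.129   0.25  ] yaw 21.82 F [-0.01  0.05 -0.92] d mm [ 119.9 -228.3   -0.9] frac [ 0.2998 -0.5708 -0.0023] yawfrac 0.2686
```

```bash
python3 -m crank '[[0.04,-0.07,0,0.05],[0.08,-0.15,0,0.1],[0.12,-0.23,0,0.15],[0.16,-0.31,0,0.2],[0.2,-0.38,0,0.267]]' >/dev/null;python3 -m crank '[[0,0,0,0],[0,0,0,0]]'; python3 go.py .4948 .1275 .251 5.7
```

```text
clock: 5.07
position: [0.4858, 0.0438, 0.2495]
ee_rot: [0.999, 0.053, -0.001, -0.0]
ft_force: [0.1, -0.5, -0.9]
grip_width: 0.42
grasp_force: 41.0
t 5.07 pos [0.4858 0.0438 0.2495] yaw 6.03 F [ 0.08 -0.5  -0.9 ] d mm [ 17.7 -82.3  -1.5] frac [ 0.0443 -0.2058 -0.0037] yawfrac 0.0055
```

```bash
python3 -m crank '[[0.02,-0.06,0,0.005],[0.03,-0.13,0,0.005],[0.044,-0.19,0,0.005],[0.044,-0.206,0,0.005],[0.044,-0.206,0,0.005]]' >/dev/null;python3 -m crank '[[0,0,0,0],[0,0,0,0],[0,0,0,0]]'; python3 go.py .4948 .1275 .220 5.7;  python3 - <<'E'
from h import *
import pickle
d={n:cam(n) for n in('scene','top')};pickle.dump(d,open('c1.pkl','wb'))
a=cv2.resize(d['scene']['color'][150:310,190:310,::-1],None,fx=3.7,fy=3.7,interpolation=2)
b=cv2.resize(d['top']['color'][135:215,225:267,::-1],None,fx=7.4,fy=7.4,interpolation=2)
cv2.imwrite('pics/b.png',np.hstack([a,b])[:600,:800]);print(a.shape,b.shape)
E
```

```text
clock: 5.73
position: [0.4959, 0.1237, 0.2504]
ee_rot: [0.999, 0.047, -0.0, 0.0]
ft_force: [-0.3, 0.2, -1.3]
grip_width: 0.417
grasp_force: 41.0
t 5.73 pos [0.4959 0.1237 0.2504] yaw 5.36 F [-0.29  0.19 -1.31] d mm [-0.7 -3.9 30.4] frac [-0.0019 -0.0099  0.0761] yawfrac -0.0056
(592, 444, 3) (592, 311, 3)
```

View pics/b.png

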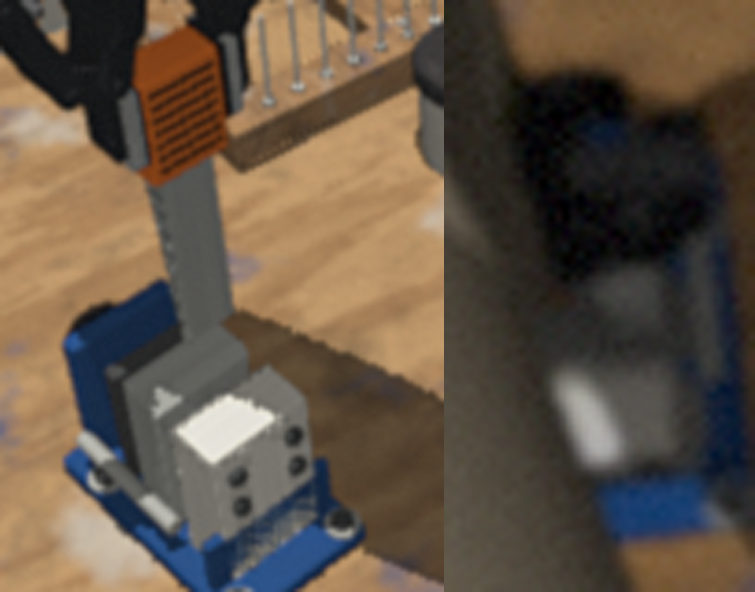

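```bash
python3 - <<'E'
from h import *
import pickle
c=pickle.load(open('c1.pkl','rb'))['scene'];o=readout.get_obs();p=np.array(o['position'])
S=lambda q:((q-[190,150]+.5)*3.7-.5).round(0).tolist()
def L(x,y,z,ox,oy,a):
    a=np.radians(a);return [ox+np.cos(a)*x-np.sin(a)*y,oy+np.sin(a)*x+np.cos(a)*y,z]
t=p[2]-.1212
print('tip face +y,-y; handle top -x face +y,-y; bottom',S(proj(c,[L(x,y,z,p[0],p[1],5.5) for x,y,z in[(-.005,.012,t),(-.005,-.012,t),(-.01,.018,t+.142),(-.01,-.018,t+.142),(-.01,.018,t+.092),(-.01,-.018,t+.092)]])))
K=(.4938,.1274,5.7)
print('jaw edge',S(proj(c,[L(x,y,z,*K) for x,y,z in[(-.010,.025,.096),(-.010,-.025,.096),(-.005,.025,.091),(0.,.025,.096),(.01,.025,.096)]])))
E
python3 - <<'E'
import cv2
a=cv2.imread('pics/scene0.png')[232:300,222:282]
cv2.imwrite('pics/j.png',cv2.resize(a,None,fx=9,fy=8.8,interpolation=2))
E
```

```text
tip face +y,-y; handle top -x face +y,-y; bottom [[187.0, 346.0], [234.0, 315.0], [136.0, 92.0], [219.0, 46.0], [154.0, 195.0], [232.0, 149.0]]
jaw edge [[174.0, 430.0], [269.0, 365.0], [168.0, 430.0], [159.0, 416.0], [145.0, 402.0]]
```

View pics/j.png

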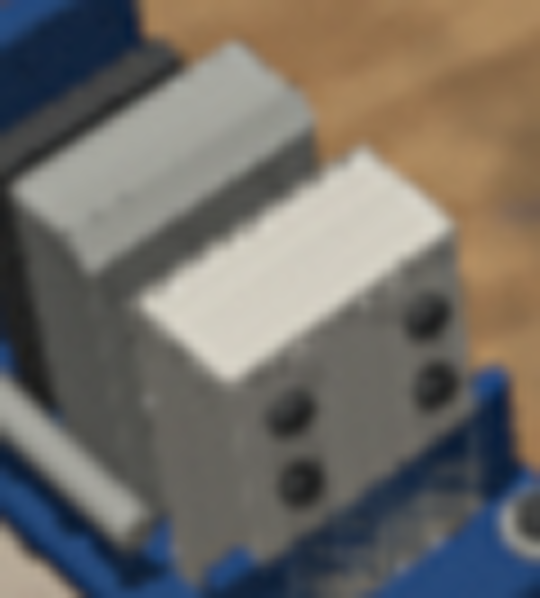

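Run:
```python
from h import *
import pickle
c=pickle.load(open('c0.pkl','rb'))['scene'];a=np.radians(5.7);ex=np.array([np.cos(a),np.sin(a),0]);ey=np.array([-np.sin(a),np.cos(a),0]);O=np.array([.4938,.1274,0])
for n,X,Y in [('fixed top',140,300),('fixed bevel low?',152,340),('steel top',55,232),('steel bevel low',93,275),('steel back',12,190)]:
    o,d=ray(c,222+X/9-.5,232+Y/8.8-.5);s=(.025-(o-O)@ey)/(d@ey);q=o+d*s;print(n,'x %.1f z %.1f mm'%((q-O)@ex*1e3,q[2]*1e3))
```

```text
fixed top x -11.4 z 97.6 mm
fixed bevel low? x -12.9 z 88.1 mm
steel top x 13.4 z 94.2 mm
steel bevel low x 3.0 z 91.5 mm
steel back x 25.7 z 95.0 mm
```

```bash
python3 -m crank '[[-0.001,-0.01,0,-0.006],[-0.001,-0.01,0.04,-0.006],[-0.001,-0.01,0.07,-0.006],[-0.001,-0.01,0.085,-0.006],[-0.001,-0.01,0.085,-0.006]]' >/dev/null;python3 -m crank '[[0,0,0,0],[0,0,0,0],[0,0,0,0]]'; python3 go.py .4953 .1275 .205 5.7
```

```text
clock: 6.5
position: [0.4953, 0.1295, 0.2173]
ee_rot: [0.999, 0.051, 0.0, -0.0]
ft_force: [0.4, 0.3, -0.5]
grip_width: 0.415
grasp_force: 41.0
t 6.5 pos [0.4953 0.1295 0.2173] yaw 5.86 F [ 0.36  0.33 -0.54] d mm [-0.2  2.  12.3] frac [-0.0006  0.0051  0.0308] yawfrac 0.0026
```

Tip is at about 96 mm. Creep down into the mouth.

```bash
python3 -m crank '[[0,0.005,0.007,0.003],[0,0.005,0.014,0.003],[0,0.005,0.021,0.003],[0,0.005,0.028,0.003],[0,0.005,0.028,0.003]]'; python3 go.py .4953 .1275 .195 5.7
```

```text
clock: 6.92
position: [0.4949, 0.1273, 0.2048]
ee_rot: [0.999, 0.05, -0.0, 0.0]
ft_force: [0.2, 0.7, -1.5]
grip_width: 0.416
grasp_force: 41.0
t 6.92 pos [0.4949 0.1273 0.2048] yaw 5.68 F [ 0.16  0.7  -1.55] d mm [ 0.4 -0.1  9.8] frac [ 0.0011 -0.0003  0.0245] yawfrac -0.0003
```

```bash
python3 -m crank '[[0,0,0.007,0],[0,0,0.014,0],[0,0,0.021,0],[0,0,0.024,0],[0,0,0.024,0]]' | tail -5; python3 go.py .4953 .1275 .195 5.7; python3 -m crank '[[-0.001,0,0,0],[-0.002,0,0,0],[-0.0025,0,0,0],[-0.0025,0,0,0],[-0.0025,0,0,0]]' | grep -E 'pos|for'
```

```text
position: [0.495, 0.1274, 0.1955]
ee_rot: [0.999, 0.05, -0.0, 0.0]
ft_force: [0.4, -0.3, -0.6]
grip_width: 0.417
grasp_force: 41.0
t 7.33 pos [0.495  0.1274 0.1955] yaw 5.68 F [ 0.42 -0.31 -0.6 ] d mm [ 0.3 -0.1  0.5] frac [ 0.0007 -0.0002  0.0012] yawfrac -0.0003
position: [0.4942, 0.1273, 0.196]
ft_force: [-0.4, -0.8, -2.2]
grasp_force: 41.0
```

```bash
for i in 1 2; do python3 -m crank '[[-0.0012,0,0,0],[-0.0012,0,0,0],[-0.0012,0,0,0]]' | grep -E 'pos|ft'; done; python3 -m crank '[[-0.0012,0,0,0],[-0.0012,0,0,0],[-0.0012,0,0,0]]' | grep -E 'pos|ft'
```

```text
position: [0.4937, 0.1273, 0.1959]
ft_force: [0.0, 0.2, -1.4]
position: [0.4932, 0.1272, 0.1959]
ft_force: [0.1, 0.0, -1.3]
position: [0.4928, 0.1272, 0.1959]
ft_force: [0.3, -0.1, -0.5]
```

```bash
python3 -m crank '[[-0.0012,0,0,0],[-0.0012,0,0,0],[-0.0012,0,0,0]]' | grep -E 'pos|ft'; python3 -m crank '[[-0.0012,0,0,0],[-0.0012,0,0,0],[-0.0012,0,0,0]]' | grep -E 'pos|ft'
```

```text
position: [0.4925, 0.1272, 0.196]
ft_force: [2.2, -0.6, -1.1]
position: [0.4922, 0.1271, 0.196]
ft_force: [3.2, -0.5, -2.3]
```

```bash
python3 -m crank '[[-0.0012,0,0,0],[-0.0012,0,0,0],[-0.0012,0,0,0]]' | grep -E 'pos|ft'
```

```text
position: [0.4916, 0.1271, 0.1961]
ft_force: [3.7, 0.3, -2.2]
```

```bash
python3 -m crank '[[0.0015,0,0,0],[0.0015,0,0.004,0],[0.0015,0,0.008,0],[0.0015,0,0.012,0],[0.0015,0,0.012,0]]' | grep -E 'pos|ft';python3 -m crank '[[0,0,0.003,0],[0,0,0.006,0],[0,0,0.008,0],[0,0,0.008,0]]' | grep -E 'pos|ft'
```

```text
position: [0.4919, 0.1271, 0.1908]
ft_force: [3.3, 0.6, -2.7]
position: [0.4919, 0.1271, 0.1877]
ft_force: [3.8, -0.1, -1.5]
```

```bash
python3 -m crank '[[0.002,0,0,0],[0.002,0,0,0],[0.002,0,0,0],[0.002,0,0,0]]' | grep -E 'pos|ft'; python3 -m crank '[[0,0,0,0],[0,0,0,0],[0,0,0,0]]' | grep -E 'pos|ft|ee'; python3 -c "
from h import *
o=readout.get_obs();print(o['torque'],R.from_quat(o['ee_rot']).as_matrix()[:,2])"
```

```text
position: [0.4924, 0.1271, 0.1877]
ft_force: [0.8, -0.1, -1.8]
position: [0.4925, 0.1271, 0.1878]
ee_rot: [0.999, 0.05, -0.0, 0.0]
ft_force: [0.5, -0.6, -0.7]
[-0.04219003 -0.01019743 -0.04037257] [-4.74962002e-04 -2.22404913e-04 -9.99999862e-01]
```

```bash
for i in 1; do python3 -m crank '[[0,0,0.004,0],[0,0,0.008,0],[0,0,0.012,0],[0,0,0.012,0]]' | grep -E 'pos|ft'; done; python3 -m crank '[[0,0,0.004,0],[0,0,0.005,0],[0,0,0.005,0]]' | grep -E 'pos|ft'
```

```text
position: [0.4925, 0.1271, 0.1827]
ft_force: [-0.9, 0.6, -1.1]
position: [0.4927, 0.1272, 0.1809]
ft_force: [0.6, -0.7, -1.0]
```

```bash
python3 -m crank '[[0,0,0.004,0],[0,0,0.005,0],[0,0,0.005,0]]' | grep -E 'pos|ft'
```

```text
position: [0.4927, 0.1272, 0.1789]
ft_force: [0.1, 0.4, -1.5]
```

```bash
python3 -m crank '[[0,0,0.004,0],[0,0,0.005,0],[0,0,0.005,0]]' | grep -E 'pos|ft'
```

```text
position: [0.4927, 0.1272, 0.1769]
ft_force: [0.0, 0.1, -1.6]
```

```bash
python3 -m crank '[[-0.0008,0,0.002,0],[-0.0008,0,0.004,0],[-0.0008,0,0.004,0]]' | grep -E 'pos|ft'; python3 -m crank '[[0,0,0.002,0],[0,0,0.004,0],[0,0,0.004,0]]' | grep -E 'pos|ft'
```

```text
position: [0.4924, 0.1272, 0.1754]
ft_force: [0.9, -0.8, -1.5]
position: [0.4924, 0.1271, 0.1738]
ft_force: [-0.2, -1.7, -0.5]
```

```bash
python3 -m crank '[[0,0,0.002,0],[0,0,0.004,0],[0,0,0.004,0]]' | grep -E 'pos|ft'
```

```text
position: [0.4924, 0.1271, 0.1721]
ft_force: [1.1, 0.5, -0.7]
```

```bash
python3 -m crank '[[0,0,0.002,0],[0,0,0.004,0],[0,0,0.004,0]]' | grep -E 'pos|ft'
```

```text
position: [0.4924, 0.1271, 0.1706]
ft_force: [1.3, 0.0, -1.2]
```

```bash
python3 -m crank '[[0,0,0.002,0],[0,0,0.004,0],[0,0,0.004,0]]' | grep -E 'pos|ft'
```

```text
position: [0.4924, 0.1271, 0.169]
ft_force: [0.3, 0.7, -1.7]
```

```bash
python3 -m crank '[[0,0,0.002,0],[0,0,0.004,0],[0,0,0.004,0]]' | grep -E 'pos|ft'
```

```text
position: [0.4924, 0.1271, 0.1673]
ft_force: [1.1, -0.6, -2.3]
```

```bash
python3 -m crank '[[0,0,0.002,0],[0,0,0.004,0],[0,0,0.004,0]]' | grep -E 'pos|ft'
```

```text
position: [0.4924, 0.1272, 0.1658]
ft_force: [0.5, -0.1, -1.3]
```

```bash
python3 -m crank '[[0,0,0.002,0],[0,0,0.004,0],[0,0,0.004,0]]' | grep -E 'pos|ft'
```

```text
position: [0.4924, 0.1272, 0.1642]
ft_force: [0.9, 0.5, -1.3]
```

```bash
python3 -m crank '[[0,0,0.002,0],[0,0,0.004,0],[0,0,0.004,0]]' | grep -E 'pos|ft'
```

```text
position: [0.4924, 0.1272, 0.1625]
ft_force: [0.4, 1.0, -2.3]
```

```bash
python3 -m crank '[[0,0,0.002,0],[0,0,0.003,0],[0,0,0.003,0]]' | grep -E 'pos|ft'
```

```text
position: [0.4924, 0.1271, 0.1614]
ft_force: [-0.0, 0.8, -1.9]
```

```bash
python3 -m crank '[[0,0,0.002,0],[0,0,0.003,0],[0,0,0.003,0]]' | grep -E 'pos|ft'
```

```text
position: [0.4924, 0.1272, 0.1602]
ft_force: [0.5, -0.0, -2.2]
```

```bash
python3 -m crank '[[0,0,0.002,0],[0,0,0.003,0],[0,0,0.003,0]]' | grep -E 'pos|ft'
```

```text
position: [0.4924, 0.1271, 0.159]
ft_force: [0.6, 0.3, -1.1]
```

```bash
python3 -m crank '[[0,0,0.002,0],[0,0,0.003,0],[0,0,0.003,0]]' | grep -E 'pos|ft'
```

```text
position: [0.4924, 0.1272, 0.1578]
ft_force: [1.1, 0.0, -1.1]
```

```bash
python3 -m crank '[[0,0,0.002,0],[0,0,0.003,0],[0,0,0.003,0]]' | grep -E 'pos|ft'
```

```text
position: [0.4924, 0.1272, 0.1566]
ft_force: [1.4, 0.2, -1.5]
```

```bash
python3 -m crank '[[0,0,0.002,0],[0,0,0.003,0],[0,0,0.003,0]]' | grep -E 'pos|ft'
```

```text
position: [0.4924, 0.1272, 0.1554]
ft_force: [1.1, 0.6, -2.1]
```

```bash
python3 -m crank '[[0,0,0.002,0],[0,0,0.003,0],[0,0,0.003,0]]' | grep -E 'pos|ft'
```

```text
position: [0.4924, 0.1272, 0.1542]
ft_force: [1.4, -0.5, -2.1]
```

```bash
python3 -m crank '[[0,0,0.002,0],[0,0,0.003,0],[0,0,0.003,0]]' | grep -E 'pos|ft'
```

```text
position: [0.4924, 0.1272, 0.153]
ft_force: [0.8, -0.1, -0.6]
```

```bash
python3 -m crank '[[0,0,0.002,0],[0,0,0.003,0],[0,0,0.003,0]]' | grep -E 'pos|ft'
```

```text
position: [0.4924, 0.1272, 0.1519]
ft_force: [0.8, 0.2, 0.1]
```

```bash
python3 -m crank '[[0,0,0.002,0],[0,0,0.003,0],[0,0,0.003,0]]' | grep -E 'pos|ft'
```

```text
position: [0.4925, 0.1272, 0.1508]
ft_force: [-1.8, -0.3, 3.4]
```

```bash
python3 -m crank '[[0,0,0.002,0],[0,0,0.003,0],[0,0,0.003,0]]' | grep -E 'pos|ft|clo'
python3 - <<'E'
from h import *
c=cam('scene');cv2.imwrite('pics/d.png',cv2.resize(c['color'][180:310,190:310,::-1],None,fx=4.6,fy=4.6,interpolation=2))
E
```

```text
clock: 16.67
position: [0.4925, 0.1272, 0.1496]
ft_force: [-0.8, -0.4, 4.2]
```

View pics/d.png

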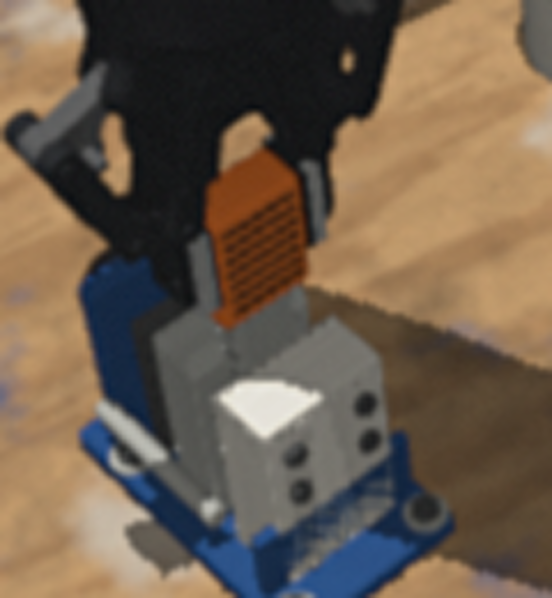

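The gauge sits upright in the gap, with the handle at (255,240) in the crop and the blade between the jaws. The nip has started. Seat it lightly on the fixed jaw and continue.

```bash
python3 -m crank '[[-0.001,0,0,0],[-0.001,0,0.002,0],[-0.001,0,0.002,0],[-0.001,0,0.002,0]]' | grep -E 'pos|ft'; python3 -m crank '[[0,0,0,0],[0,0,0,0],[0,0,0,0]]' | grep -E 'pos|ft'
```

```text
position: [0.4923, 0.1272, 0.149]
ft_force: [0.1, 0.5, 5.3]
position: [0.4924, 0.1272, 0.149]
ft_force: [0.3, 0.4, 5.1]
```

```bash
python3 -m crank '[[0,0,0.002,0],[0,0,0.003,0],[0,0,0.003,0],[0,0,0.003,0]]' | grep -E 'pos|ft'
```

```text
position: [0.4924, 0.1273, 0.1479]
ft_force: [0.6, -0.5, 7.1]
```

```bash
python3 -m crank '[[0,0,0.001,0],[0,0,0.002,0],[0,0,0.002,0],[0,0,0.002,0]]' | grep -E 'pos|ft'
```

```text
position: [0.4924, 0.1273, 0.1472]
ft_force: [-1.0, -0.7, 8.0]
```

```bash
python3 -m crank '[[0,0,0.001,0],[0,0,0.002,0],[0,0,0.002,0],[0,0,0.002,0]]' | grep -E 'pos|ft';python3 -m crank '[[0,0,0,0],[0,0,0,0],[0,0,0,0]]' | grep -E 'pos|ft'
```

```text
position: [0.4924, 0.1273, 0.1464]
ft_force: [0.1, -0.8, 8.3]
position: [0.4924, 0.1273, 0.1464]
ft_force: [-1.2, 0.1, 8.4]
```

```bash
python3 -m crank '[[0,0,0.001,0],[0,0,0.002,0],[0,0,0.002,0],[0,0,0.002,0]]' | grep -E 'pos|ft';python3 -m crank '[[0,0,0,0],[0,0,0,0],[0,0,0,0]]' | grep -E 'pos|ft|clo'
```

```text
position: [0.4924, 0.1274, 0.1457]
ft_force: [-0.0, -0.2, 8.7]
clock: 19.13
position: [0.4924, 0.1274, 0.1457]
ft_force: [-1.3, -0.1, 8.0]
```

```bash
python3 -m crank '[[0,0,0.001,0],[0,0,0.0022,0],[0,0,0.0022,0],[0,0,0.0022,0]]' | grep -E 'pos|ft';python3 -m crank '[[0,0,0,0],[0,0,0,0],[0,0,0,0]]' | grep -E 'pos|ft|clo'
```

```text
position: [0.4924, 0.1274, 0.1448]
ft_force: [-2.0, 0.2, 9.3]
clock: 19.72
position: [0.4924, 0.1274, 0.1448]
ft_force: [-1.1, -0.2, 9.3]
```

```bash
python3 -m crank '[[-0.0006,0,0,0],[-0.0006,0,0,0],[-0.0006,0,0,0]]' | grep -E 'pos|ft'; python3 -m crank '[[0,0,0,0],[0,0,0,0],[0,0,0,0],[0,0,0,0],[0,0,0,0]]' 0.4 20 | grep -vE 'rot'; python3 -m crank '[[0,0,0,0],[0,0,0,0],[0,0,0,0],[0,0,0,0]]' | grep -vE 'rot'
```

```text
position: [0.4923, 0.1274, 0.1449]
ft_force: [-1.0, 0.3, 8.3]
clock: 20.38
position: [0.4916, 0.127, 0.1439]
ft_force: [-0.4, 0.4, 0.0]
grip_width: 0.7
grasp_force: 0.0
clock: 20.72
position: [0.4918, 0.1271, 0.1442]
ft_force: [-0.9, 0.2, -0.9]
grip_width: 0.702
grasp_force: 0.0
```

```bash
python3 -m crank '[[0,0,-0.03,0],[0,0,-0.08,0],[0,0,-0.15,0],[0,0,-0.23,0],[0,0,-0.3,0]]' | grep -E 'pos|ft'; python3 -m crank '[[-0.08,0,-0.05,0],[-0.16,0,-0.05,0],[-0.24,0,-0.05,0],[-0.24,0,-0.05,0],[-0.24,0,-0.05,0]]' | grep -E 'pos|ft|clo'
python3 - <<'E'
from h import *
c=cam('scene');t=cam('top')
a=cv2.resize(c['color'][180:310,190:290,::-1],None,fx=4.5,fy=4.5,interpolation=2)
cv2.imwrite('pics/e.png',a)
def L(x,y,z,ox,oy,a):
    a=np.radians(a);return [ox+np.cos(a)*x-np.sin(a)*y,oy+np.sin(a)*x+np.cos(a)*y,z]
z=.1449-.1212
print(((proj(c,[L(x,y,z+h,.4924,.1273,5.7) for x,y,h in[(-.01,.018,.142),(-.01,-.018,.142),(-.01,.018,.092),(-.01,-.018,.092)]])-[190,180]+.5)*4.5).round())
E
```

```text
position: [0.4916, 0.1274, 0.2669]
ft_force: [1.0, 0.1, -0.6]
clock: 21.55
position: [0.3956, 0.1176, 0.2856]
ft_force: [1.0, -0.7, -0.1]
[[207. 240.]
 [297. 183.]
 [225. 342.]
 [310. 285.]]
```

View pics/e.png

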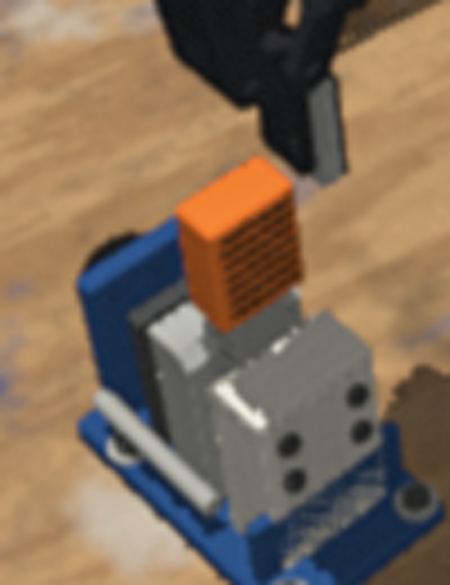

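The gauge stands upright and free between the jaws, with its handle corners within about 2 px of the predicted upright pose. The gripper is well clear.

```bash
python3 -m crank '[[0,0,0,0],[0,0,0,0]]' | grep -E 'clo|ft'; python3 -c "
from workcell import manip
print(manip.hand_in())"
```

```text
clock: 21.82
ft_force: [0.0, -0.6, -0.0]
the job is handed in; nothing more can be done
None
```

The taper gauge is nipped in the clamp gap at about 10 N (9.3 N measured plus its 0.9 N weight) and stands upright on its own with the gripper clear; the job was handed in at 21.8 s, and I made no contact with the tape, knob or jar.

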